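# Pack the prayer wheel kit cassette and hold it lifted out of its dock

## Robot

A 7-joint arm with a two-finger parallel gripper is mounted at the origin on the work surface. World frame = base frame: x ahead of the robot, y to its left, z up, the work surface at z = 0. Lengths are in m, angles in rad, forces in N, time in s.
With the tool pointing down it reaches from about 0.425 to 0.875 m from the base axis. Payload 4.7 kg.
Tool frame: the origin (TCP) lies at the very end of the fingers, on their centre line; the grasp point (between the pads) lies behind it (ctrl.tcp_to_grasp is the z of the grasp point in the tool frame, in m); z points along the fingers, y is the line along which they close (so a half turn about z gives the same grasp; the last joint's range is limited). The gripper opens to 87 mm and grips with 3 to 60 N. Pads are 19 mm wide; open, the fingers measure 117 mm over their backs; the gripper's body (75 mm by 190 mm) begins 51 mm behind the grasp point.
Start: joints at [1.206, 0.321, -0.07, 1.45, 0.023, 1.371, -0.057], TCP at [0.24, -0.604, 0.223] pointing down, gripper open.
Joint ranges: [-2.86, 2.86], [-0.3, 2.09], [-1.38, 1.24], [0.06, 2.45], [-1.56, 4.7], [0.09, 2.05], [-2.69, 2.69]. Speed limits (rad/s): [2.57, 2.57, 3.14, 3.14, 3.14, 3.14, 3.14].

## Interface

Orientations are given as a rotation vector (axis times angle).
In Python, from bench import ctrl gives the robot as it stands.
- The arm moves only by the tool step_arm, never from a script. Its argument "targets" is a list of rows, each a list of 7 numbers: the shift along the world's x, y, z in cm, then the turn, a rotation vector about the world's x, y, z in degrees, then the opening, from 0 (shut) to 1 (fully open). A call has exactly 5 rows; each row shifts and turns the commanded pose from where the row before left it; what a row does not reach is not made up. A row lasts 1/12 s, in which the tool goes at most 41.7 mm and 7.16 degrees, less where a joint would pass 70% of its speed; a pose out of reach is approached as far as the arm can. A call with a gripper value outside its range is refused whole. The fingers move at their own pace and stop on an object; "force" is the grip in N (left out, the last holds). Time passes only in rows, so rows that do not move let the fingers close, or fill a call up. It gives the time, the measured TCP pose, the force, the opening and the grip force at its end, in the units of the state.
- ctrl.get_state(): the state, without advancing time (a new reading comes with each control period).
- ctrl.get_image(name): name is "scene" or "top"; returns (picture, depth): 480x640x3 uint8, red, green, blue; 480x640 float32, m along the optical axis (not along the pixel's ray), 0 where there is no reading.
- ctrl.camera_params(name): a dict with "intrinsics" (3x3 intrinsics, pixels), "rvec" (rotation vector, rad) and "tvec" (3), from world to camera coordinates, as OpenCV has them. Camera axes: x right, y down, z forward; pixel columns grow to the right and rows downward; lengths in m; the calibration is good to about 2 mm. A picture is of the moment at which its call begins. camera_params takes no time and is no camera call.
- ctrl.close_job(): hands the job in; it is judged then, once.
The state is a dict: "time": time; "joint_positions": joint angles; "qd": joint speeds; "joint_torque": joint torques, N m; "position": TCP position; "tool_rot": TCP orientation; "ft_force": force on the tool from outside, world axes, zero at the start; "torque": the same for the moment, N m; "grip_width": opening from 0.0 (shut) to 1.0 (fully open); "grip_force": force on a finger pad.
Only numpy, scipy, OpenCV 4.12 (cv2) and the standard library are available. Lean on these libraries where they do the work, as an engineer would, in place of code of your own. Each camera call takes 0.05 s, during which the arm holds its last target. There are 200 camera calls.

## Task

Pack the turned juniper knob and the iron center pin, both standing upright on their feet, into the open metal cassette next to the brass collar that already stands in it, and let go of them. Then pinch the cassette's two opposed side catches together between the fingers to free it from its dock and lift it straight up and level, with all three parts still standing in it, about 10 cm above the dock. Finish while still holding it there by the pinched catches; do not put it down, and leave the other things on the bench where they are.

Things in the scene. Friction and masses are not known exactly. Their poses are not given: they have to be found in the camera images.
- cassette: Open aluminium box, outside 113 (x) x 43 (y) x 28 (z) mm, walls and floor 2.5 mm, inside 108 x 38 mm, no dividers; 0.31 kg empty. Origin: centre of its underside; x along its length, y across it through the two catches, z up. It starts level in the dock with 1 mm play, locked by a sprung steel catch at the middle of each long side; with both pressed in 4.5 mm or more it lifts out freely.
- dock: Fixed steel base plate 156 (x) x 112 (y) x 12 (z) mm; the cassette sits on it, centred, same axes. Origin: centre of its underside. Beside each catch a steel keeper lip, 32.5 to 48 mm off the centre plane, rises to 14 mm above the cassette's underside (26 mm above the bench): keep fingertips above it. Guides and end stops rise 9 mm above the plate.
- catch_a (a joint): Inward travel of the catch on the cassette's +y side, m: 0 at rest (out), 0.0065 fully in. It slides straight in along y against a spring, about 3 N to start, 7.5 N fully in; a tooth at its foot hooks under the dock's keeper lip.
- catch_b (a joint): Inward travel of the catch on the cassette's -y side, same meaning and spring.
- catch_a_pad (a point): Centre of the outer face of the thumb pad of the +y catch: 29 mm above the cassette's underside, 33 mm from its centre plane (66 mm over both pads at rest, 53 mm pinched). The pad is 26 mm wide along x and reaches from 20 to 38 mm above the cassette's underside.
- catch_b_pad (a point): The same point on the thumb pad of the -y catch.
- knob: Turned dark juniper wood knob, standing, 64 mm tall, about 35 g: round foot 32 mm across and 12 mm high, waist 19 mm, round head 30 mm across with straight sides from 39 to 57 mm above the foot's underside. Origin: centre of its underside, z up along its axis.
- pin: Dark iron center pin, standing, 64 mm tall, about 0.14 kg: round foot 32 mm across and 12 mm high, straight shaft 14 mm across from there to 60 mm. Origin: centre of its underside, z up along its axis.
- collar: Brass spindle collar, a tube 32 mm outside, 20 mm inside, 34 mm tall, 0.16 kg, standing loose in the cassette at its +x end (centre about 36 mm from the cassette's centre). Origin: centre of its underside, z up along its axis. Stays in the cassette. (A second collar is clamped in the vise and is not part of the job.)
- spacer: Bystander: flat brass ring, 48 mm across, 12 mm high, lying near the knob and the pin. Origin: centre of its underside.
- dome: Bystander: copper dome, 90 mm across, 50 mm high. Origin: centre of its underside.
- hammer: Bystander: hammer lying on the bench between the robot and the dock, handle along its x. Origin on its underside.
- brush: Bystander: hand brush lying beyond the dock. Origin on its underside.
- jar: Bystander: amber glass jar with a steel cap, 60 mm across, 75 mm tall. Origin: centre of its underside.
Not all that is in view belongs to the job. What is shaped like the pin but blue is not meant.

How it is judged:
By the outcome, as a careful person would: the job done as asked, in the order asked, and still so for the second after the job is handed in, while the arm keeps its last pose, push and grip.
It also fails if it takes over 58 s, if anything falls off the work surface, if the arm or the gripper's body presses on something with over 40 N, if the wrist force passes 120 N, or if a joint passes its speed limit or range.

## Working session

There is one attempt and no reset: what is moved stays moved. The work goes in short steps, Python scripts to look and compute and a tool call to move; the robot and the scene stay as the last step left them, time stands still between calls to the robot, and variables do not carry over. Pictures are saved under pics/ and viewed, at most 12 in all, crops included, and the job is handed in when it is done.

Besides the shell and the picture viewer there is one more tool, called after "Emit:" as name([rows], argument=value, ...), one row to a line, values as JSON. step_arm: Moves the arm, as the interface text tells. Its arguments: {"type":"object","properties":{"targets":{"type":"array"},"force":{"type":"number"}},"required":["targets"]}

```bash
ls; mkdir -p pics; python3 - <<'E'
from bench import ctrl
import cv2,numpy as np
for n in("scene","top"):
    p,d=ctrl.get_image(n); cv2.imwrite(f"pics/{n}0.png",p[:,:,::-1]); np.savez(f"{n}0.npz",p=p,d=d); c=ctrl.camera_params(n); R=cv2.Rodrigues(np.array(c["rvec"],float))[0]
    print(n,c["intrinsics"],-R.T@np.array(c["tvec"]).ravel(),R[2])
print(ctrl.get_state(),ctrl.tcp_to_grasp)
E
```

```text
pics
scene [[545.76803183   0.         318.11224089]
 [  0.         545.76803183 237.86015132]
 [  0.           0.           1.        ]] [1.1713537  0.00415397 0.75562826] [-0.63776377  0.05126403 -0.76852415]
top [[547.59272311   0.         321.57042705]
 [  0.         547.59272311 248.58325031]
 [  0.           0.           1.        ]] [0.46539717 0.05940911 1.19861457] [ 0.09779302 -0.00118303 -0.99520607]
{'time': 0.1, 'joint_positions': array([ 1.20612263,  0.32173743, -0.07009482,  1.45157334,  0.02259425,
        1.37080222, -0.0569199 ]), 'qd': array([ 0.00056027, -0.00318195, -0.00014921, -0.00367157, -0.00040051,
       -0.00293962, -0.00099401]), 'joint_torque': array([ 4.34999274e-04, -4.92569304e+01, -4.05523963e-01, -3.13403070e+01,
       -6.41196314e-02,  3.94291466e-02,  1.08230111e-04]), 'position': array([ 0.24013285, -0.60347139,  0.22156819]), 'tool_rot': array([-3.08376148e+00, -5.91134912e-01,  6.44170302e-04]), 'ft_force': array([-0.02132429,  0.81798503,  0.05358618]), 'torque': array([0.04392197, 0.05024202, 0.00285869]), 'grip_force': 0.0, 'grip_width': 0.9980128422372823} -0.0187
```

View pics/scene0.png

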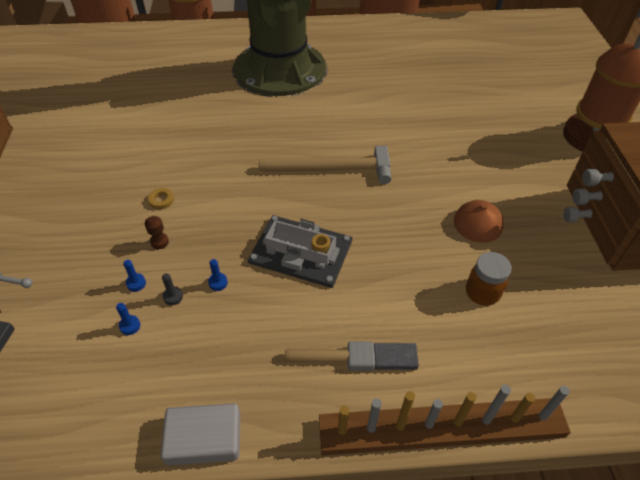

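View pics/top0.png

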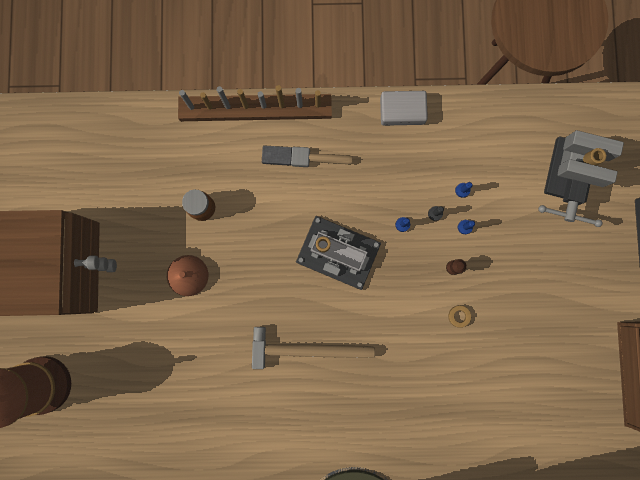

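Candidates, as scene/top pixels:
- **Pin:** the dark iron pin is at (171,290)/(436,213). Three blue lookalikes stand at (134,275)/(466,227), (127,318)/(464,189) and (217,275)/(403,224), so I choose the dark one.
- **Knob:** the dark red-brown knob is at (157,232)/(456,267). The copper dome and the jar are not it.
- **Collar:** the one in the cassette is at (321,242)/(323,244). The vise collar at top (597,156) is not it.

```bash
cat > h.py <<'E'
import numpy as np,cv2
from bench import ctrl
def load(n,k):
    z=np.load(f"{n}{k}.npz");return z["p"],z["d"]
def snap(n,k):
    p,d=ctrl.get_image(n);np.savez(f"{n}{k}.npz",p=p,d=d);cv2.imwrite(f"pics/{n}{k}.png",p[:,:,::-1]);return p,d
def cam(n):
    c=ctrl.camera_params(n);return np.array(c["intrinsics"]),cv2.Rodrigues(np.array(c["rvec"],float))[0],np.array(c["tvec"],float).ravel()
def cloud(n,d):
    K,R,t=cam(n);v,u=np.mgrid[:480,:640];P=np.stack([(u-K[0,2])/K[0,0]*d,(v-K[1,2])/K[1,1]*d,d],-1)
    return (P-t)@R
def onplane(n,uv,z):
    K,R,t=cam(n);o=-R.T@t;r=np.c_[(np.atleast_2d(uv)-K[:2,2])/[K[0,0],K[1,1]],np.ones(len(np.atleast_2d(uv)))]@R
    return o+r*((z-o[2])/r[:,2])[:,None]
def rect(xy):
    return cv2.minAreaRect((xy*1000).astype(np.float32))
E
python3 - <<'E'
from h import *
B={"top":dict(pin=(424,200,448,222),knob=(444,256,470,277),b1=(456,218,482,236),b2=(454,181,478,197),b3=(394,215,414,232),spacer=(445,303,474,330)),
"scene":dict(pin=(160,270,186,306),knob=(143,212,172,250),b1=(120,257,148,292),b2=(115,300,142,335),b3=(205,257,230,292),spacer=(145,185,177,210))}
for n in B:
    p,d=load(n,0);C=cloud(n,d)
    tb=C[100:460,120:520] if n=="top" else C[300:330,220:280]
    print(n,"table z",np.median(tb[...,2]))
    for k,(a,b,c,e) in B[n].items():
        X=C[b:e,a:c].reshape(-1,3);X=X[(d[b:e,a:c].ravel()>0)&(X[:,2]>.006)]
        zt=np.percentile(X[:,2],97)
        T=X[X[:,2]>min(zt-.012,.055)]; F=X[X[:,2]<.016]
        print(k,len(X),"zmax",zt.round(4),"top mean",T.mean(0).round(4),"rect",np.round(rect(T[:,:2])[:2],0).tolist(),"foot",F.mean(0).round(4),np.ptp(F,0).round(3))
    # cassette
    a,b,c,e=(290,210,390,295) if n=="top" else (245,210,356,288)
    X=C[b:e,a:c].reshape(-1,3)
    for lo,hi in((.008,.017),(.036,.044),(.044,.056)):
        S=X[(X[:,2]>lo)&(X[:,2]<hi)];print(lo,len(S),rect(S[:,:2]),S.mean(0).round(4))
p,_=load("top",0);q,_=load("scene",0)
A=cv2.resize(p[175:295,290:490],(800,480),interpolation=cv2.INTER_CUBIC)
cv2.imwrite("pics/crop1.png",A[:,:,::-1])
E
```

```text
top table z 0.001495988528727293
pin 195 zmax 0.0665 top mean [ 0.6555 -0.1916  0.0632] rect [[656.0, -192.0], [12.0, 12.0]] foot [ 0.6548 -0.1901  0.0119] [0.046 0.046 0.01 ]
knob 251 zmax 0.0672 top mean [ 0.5367 -0.2266  0.0619] rect [[537.0, -228.0], [28.0, 27.0]] foot [ 0.5348 -0.2203  0.0119] [0.031 0.049 0.01 ]
b1 194 zmax 0.0656 top mean [ 0.6245 -0.2557  0.063 ] rect [[625.0, -256.0], [12.0, 13.0]] foot [ 0.6227 -0.2538  0.0124] [0.033 0.046 0.01 ]
b2 187 zmax 0.0659 top mean [ 0.706  -0.2535  0.0623] rect [[707.0, -254.0], [10.0, 15.0]] foot [ 0.7049 -0.2522  0.0127] [0.03  0.034 0.01 ]
b3 174 zmax 0.0653 top mean [ 0.6324 -0.1195  0.0628] rect [[633.0, -120.0], [13.0, 14.0]] foot [ 0.6307 -0.1185  0.0124] [0.036 0.039 0.01 ]
spacer 289 zmax 0.0172 top mean [ 0.4308 -0.2355  0.0126] rect [[433.0, -236.0], [49.0, 53.0]] foot [ 0.4309 -0.2353  0.0123] [0.051 0.052 0.01 ]
0.008 2399 ((552.0414428710938, 29.00469970703125), (173.80111694335938, 157.408935546875), 66.00664520263672) [0.5715 0.0212 0.0134]
0.036 210 ((571.7481689453125, 23.088199615478516), (112.8585433959961, 62
[... 790 characters left out ...]
32 0.009]
b3 374 zmax 0.0631 top mean [ 0.6347 -0.1195  0.0594] rect [[634.0, -120.0], [13.0, 13.0]] foot [ 0.6367 -0.119   0.0113] [0.031 0.031 0.01 ]
spacer 307 zmax 0.0128 top mean [ 0.4318 -0.2358  0.0104] rect [[430.0, -236.0], [49.0, 47.0]] foot [ 0.4318 -0.2358  0.0104] [0.05  0.047 0.009]
0.008 2514 ((572.7738647460938, 22.259544372558594), (156.21017456054688, 115.16188049316406), 66.23421478271484) [0.5849 0.0203 0.0116]
0.036 514 ((574.3040771484375, 21.711833953857422), (114.2246322631836, 66.09645080566406), 67.81941223144531) [0.5765 0.0275 0.0391]
0.044 253 ((580.185791015625, 40.366981506347656), (65.18096160888672, 69.2771224975586), 67.03077697753906) [0.5821 0.0427 0.0471]
```

View pics/crop1.png

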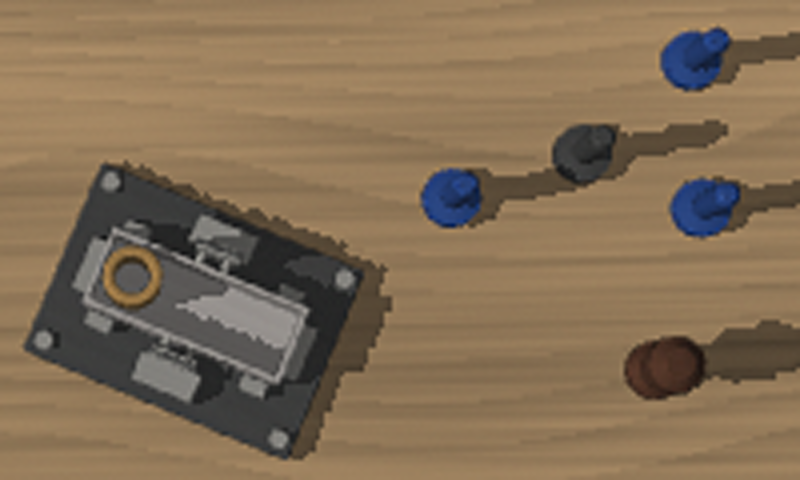

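The crop shows the dark pin at (582,153), clear of the blue ones, the brown knob at (665,367), and the cassette with the collar at its upper-left end (132,277). Next I refine the cassette pose.

```bash
python3 - <<'E'
from h import *
ax=np.array([np.cos(np.radians(66.2)),np.sin(np.radians(66.2))]);ay=np.array([-ax[1],ax[0]])
for n in("top","scene"):
    p,d=load(n,0);C=cloud(n,d)
    a,b,c,e=(290,210,390,295) if n=="top" else (245,210,356,288)
    off=.0025 if n=="top" else -.001
    hsv=cv2.cvtColor(p,cv2.COLOR_RGB2HSV);m=np.zeros((480,640),np.uint8);m[b:e,a:c]=1
    br=(m>0)&(hsv[...,1]>110)&(hsv[...,0]>8)&(hsv[...,0]<30)&(C[...,2]>.038)
    v,u=np.nonzero(br); cn=max(cv2.findContours(br.astype(np.uint8),0,2)[0],key=cv2.contourArea).reshape(-1,2)
    (cx,cy),r=cv2.minEnclosingCircle(cn.astype(np.float32))
    print(n,"collar px",cx,cy,len(v),"top-plane xy",onplane(n,(cx,cy),.0485).round(4),"depth pts",C[br&(C[...,2]>.045)].mean(0).round(4))
    pad=(m>0)&(C[...,2]-off>.043)&(hsv[...,1]<80)
    k,l,s,cc=cv2.connectedComponentsWithStats(pad.astype(np.uint8))
    for i in range(1,k):
        if s[i,4]>15:
            X=C[l==i];X=X[X[:,2]>np.percentile(X[:,2],50)];L=X[:,:2]
            print(" pad",s[i,4],X.mean(0).round(4),"along",np.round([(L@ax).min(),(L@ax).max(),(L@ay).min(),(L@ay).max()],4))
    pl=(m>0)&(abs(C[...,2]-off-.012)<.003)&(hsv[...,2]<90)&(hsv[...,1]<100)
    kk=max(cv2.findContours(cv2.morphologyEx(pl.astype(np.uint8),2,np.ones((2,2))),0,2)[0],key=cv2.contourArea).reshape(-1,2)
    print(" plate",rect(onplane(n,kk.astype(float),.012)[:,:2]))
    X=C[b:e,a:c].reshape(-1,3);X=X[abs(X[:,2]-off-.040)<.003]; L=X[:,:2]; c0=np.array([.573,.0222])
    Q=np.c_[(L-c0)@ax,(L-c0)@ay]; Q=Q[abs(Q[:,1])<.026]
    print(" rim x",np.percentile(Q[:,0],[1,99]).round(4)," y(away from pads)",np.percentile(Q[abs(Q[:,0])>.022][:,1],[2,98]).round(4))
E
```

```text
top collar px 322.7622985839844 243.68032836914062 105 top-plane xy [[0.5888 0.0553 0.0485]] depth pts [0.5892 0.0556 0.0495]
 pad 31 [0.6024 0.0096 0.0523] along [ 0.2409  0.2644 -0.5489 -0.5452]
 pad 31 [0.544  0.0332 0.0532] along [ 0.2396  0.263  -0.4866 -0.483 ]
 plate ((586.1293334960938, -46.58843994140625), (60.97894287109375, 25.51767349243164), 32.18413543701172)
 rim x [-0.0556  0.0566]  y(away from pads) [-0.022   0.0208]
scene collar px 320.5 242.25 227 top-plane xy [[0.5944 0.0546 0.0485]] depth pts [0.6386 0.0504 0.108 ]
 pad 48 [0.5451 0.0336 0.0474] along [ 0.2397  0.2638 -0.4877 -0.4829]
 pad 63 [0.6021 0.0105 0.0487] along [ 0.2392  0.2642 -0.5494 -0.5437]
 plate ((578.1956787109375, 23.40874481201172), (155.13938903808594, 110.92293548583984), 66.25177001953125)
 rim x [-0.0563  0.0565]  y(away from pads) [-0.0217  0.0224]
```

Emit:
step_arm([
  [4,4,0,0,0,7,0.7],
  [4,4,0,0,0,7,0.7],
  [4,4,0,0,0,7,0.7],
  [4,4,0,0,0,7,0.7],
  [4,4,0,0,0,7,0.7],
], force=15)

```text
time: 0.52
position: [0.3886, -0.4549, 0.2222]
tool_rot: [-2.76, -1.5, 0.0]
ft_force: [0.8, -0.3, -0.1]
grip_width: 0.733
grip_force: 0.0
```

Emit:
step_arm([
  [4,4,0,0,0,5,0.6],
  [4,4,0,0,0,4.5,0.6],
  [4,4,0,0,0,0,0.6],
  [4,4,-2,0,0,0,0.6],
  [0,0,0,0,0,0,0.6],
])

```text
time: 0.93
position: [0.5099, -0.3298, 0.2065]
tool_rot: [-2.615, -1.731, -0.009]
ft_force: [0.4, 1.9, -0.6]
grip_width: 0.605
grip_force: 0.0
```

Emit:
step_arm([
  [0,0,0,0,0,0,0.6],
  [0,0,0,0,0,0,0.6],
  [0,0,0,0,0,0,0.6],
  [0,0,0,0,0,0,0.6],
  [0,0,0,0,0,0,0.6],
])

```text
time: 1.35
position: [0.5029, -0.342, 0.2089]
tool_rot: [2.634, 1.712, -0.0]
ft_force: [-0.2, -0.2, 0.1]
grip_width: 0.6
grip_force: 0.0
```

```bash
cat >> h.py <<'E'
from scipy.spatial.transform import Rotation as Ro
def st():
    s=ctrl.get_state();R=Ro.from_rotvec(s["tool_rot"]).as_matrix()
    print(s["time"],s["position"].round(4),"yaw",np.degrees(np.arctan2(R[1,1],R[0,1])).round(2),"z",R[:,2].round(4),"F",s["ft_force"].round(2),"T",s["torque"].round(2),"g",round(s["grip_width"]*87,1),s["grip_force"]);return s,R
E
python3 -c "
from h import *;s,R=st();print((np.array([.6567,-.192,.04])-s['position'])*100)
# fix rotation
Rd=np.array([[0,0,0]]*3,float);y=np.radians(-23.8);Y=np.array([np.cos(y),np.sin(y),0]);Z=np.array([0,0,-1]);Rd=np.c_[np.cross(Y,Z),Y,Z];print(np.degrees(Ro.from_matrix(Rd@R.T).as_rotvec()))"
```

```text
1.35 [ 0.5029 -0.342   0.2089] yaw -23.95 z [ 1.e-04 -6.e-04 -1.e+00] F [-0.24 -0.22  0.07] T [-0.01 -0.08  0.01] g 52.2 0.0
[ 15.37745429  14.99533276 -16.89057254]
[0.03547723 0.005066   0.14830948]
```

Emit:
step_arm([
  [2.5,2.5,-1,0,0,0.15,0.6],
  [2.5,2.5,-1,0,0,0,0.6],
  [2.5,2.5,-1,0,0,0,0.6],
  [2.5,2.5,-1,0,0,0,0.6],
  [2.5,2.5,-1,0,0,0,0.6],
])

```text
time: 1.77
position: [0.6295, -0.2155, 0.1586]
tool_rot: [2.631, 1.716, 0.0]
ft_force: [0.4, -0.8, -0.6]
grip_width: 0.601
grip_force: 0.0
```

Emit:
step_arm([
  [2.5,2.5,-1,0,0,0,0.6],
  [0.4,0,-2,0,0,0,0.6],
  [0,0,0,0,0,0,0.6],
  [0,0,0,0,0,0,0.6],
  [0,0,0,0,0,0,0.6],
])

```text
time: 2.18
position: [0.6574, -0.1926, 0.1294]
tool_rot: [2.631, 1.715, -0.001]
ft_force: [0.2, -0.5, 0.8]
grip_width: 0.6
grip_force: 0.0
```

```bash
python3 -c "
from h import *;s,R=st();print((np.array([.6567,-.192,.04])-s['position'])*100)
p,d=snap('scene',1);cv2.imwrite('pics/crop2.png',cv2.resize(p[170:350,90:290],(800,720))[:600,:,::-1])"
```

```text
2.1833 [ 0.6574 -0.1926  0.1294] yaw -23.8 z [ 2.0e-04 -1.3e-03 -1.0e+00] F [ 0.19 -0.53  0.82] T [-0.05 -0.1   0.02] g 52.2 0.0
[-0.06783569  0.06363854 -8.93951273]
```

View pics/crop2.png

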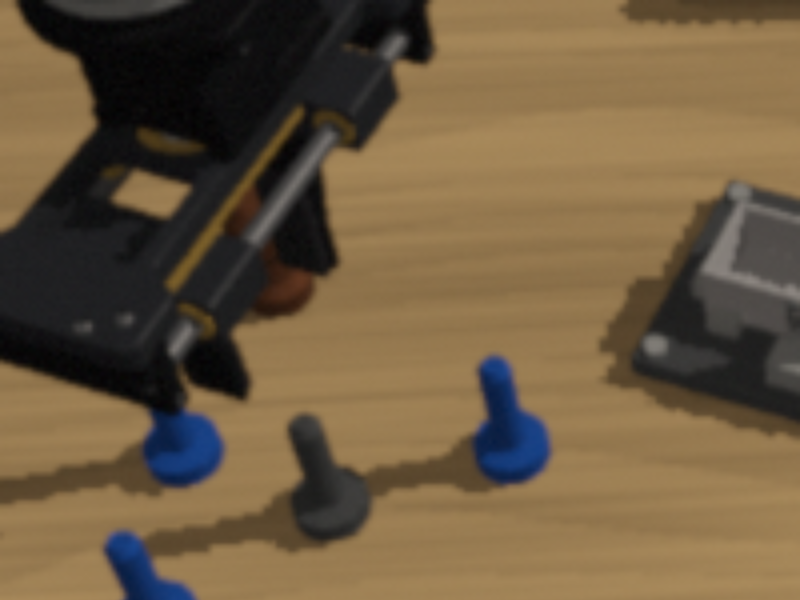

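The open fingers, at crop (215,370) and (315,250), hang above the dark pin at (320,470), with the blue pins well aside. Now I descend and grip.

Emit:
step_arm([
  [0,0,-2,0,0,0,0.6],
  [0,0,-2,0,0,0,0.6],
  [0,0,-2,0,0,0,0.6],
  [0,0,-2,0,0,0,0.6],
  [0,0,-0.9,0,0,0,0.6],
])

```text
time: 2.65
position: [0.6562, -0.1923, 0.0384]
tool_rot: [-2.631, -1.716, 0.003]
ft_force: [-1.0, 0.0, -0.7]
grip_width: 0.597
grip_force: 0.0
```

Emit:
step_arm([
  [0,0,0,0,0,0,0.6],
  [0,0,0,0,0,0,0.25],
  [0,0,0,0,0,0,0.1],
  [0,0,0,0,0,0,0.1],
  [0,0,0,0,0,0,0],
])

```text
time: 3.07
position: [0.6588, -0.1907, 0.0413]
tool_rot: [2.628, 1.718, 0.002]
ft_force: [-0.1, -1.1, -0.3]
grip_width: 0.387
grip_force: 0.0
```

Emit:
step_arm([
  [0,0,0,0,0,0,0],
  [0,0,0,0,0,0,0],
  [0,0,0,0,0,0,0],
  [0,0,0,0,0,0,0],
  [0,0,0,0,0,0,0],
])

```text
time: 3.48
position: [0.6578, -0.1903, 0.0398]
tool_rot: [-2.629, -1.719, 0.0]
ft_force: [-1.0, 0.3, 0.6]
grip_width: 0.153
grip_force: 14.9
```

Emit:
step_arm([
  [0,0,1,0,0,0,0],
  [0,0,2.5,0,0,0,0],
  [0,0,3,0,0,0,0],
  [0,0,3,0,0,0,0],
  [-1.0,1.7,1.5,0,0,0,0],
])

```text
time: 3.9
position: [0.6503, -0.1783, 0.1541]
tool_rot: [2.628, 1.709, 0.005]
ft_force: [1.3, -1.3, -0.1]
grip_width: 0.154
grip_force: 14.9
```

Emit:
step_arm([
  [-1.6,3.0,0,0,0,0,0],
  [-1.6,3.0,0,0,0,0,0],
  [-1.6,3.0,0,0,0,0,0],
  [-1.6,3.0,0,0,0,0,0],
  [-1.6,3.0,0,0,0,0,0],
])

```text
time: 4.32
position: [0.5668, -0.0221, 0.1502]
tool_rot: [2.629, 1.719, 0.0]
ft_force: [0.3, 0.9, -1.0]
grip_width: 0.151
grip_force: 14.9
```

Emit:
step_arm([
  [-0.8,1.4,0,0,0,0,0],
  [0,0,0,0,0,0,0],
  [0,0,0,0,0,0,0],
  [0,0,0,0,0,0,0],
  [0,0,0,0,0,0,0],
])

```text
time: 4.73
position: [0.5604, -0.0114, 0.1497]
tool_rot: [2.631, 1.715, -0.0]
ft_force: [-0.1, -0.7, -0.9]
grip_width: 0.153
grip_force: 14.9
```

```bash
python3 -c "
from h import *;s,R=st();print((np.array([.5596,-.0094,.0555])-s['position'])*100)
p,d=snap('scene',2);cv2.imwrite('pics/crop3.png',cv2.resize(p[150:300,210:410],(800,600))[:,:,::-1])"
```

```text
4.7333 [ 0.5604 -0.0114  0.1497] yaw -23.8 z [ 3.e-04 -6.e-04 -1.e+00] F [-0.14 -0.66 -0.95] T [-0.03 -0.1   0.01] g 13.3 14.937727331529231
[-0.08489449  0.2029911  -9.42240414]
```

View pics/crop3.png

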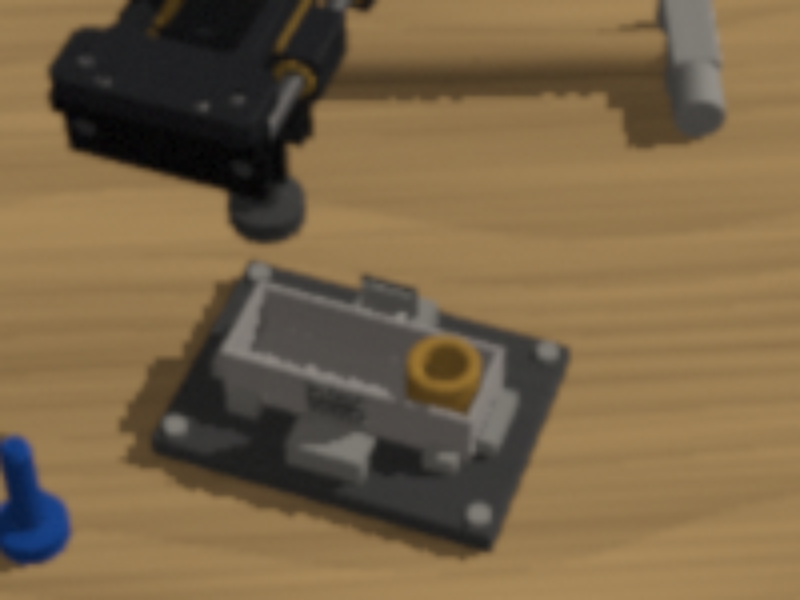

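The pin hangs in the fingers, its foot at crop (268,210), and the cassette still sits in the dock with the collar. I measure the held foot by depth.

```bash
cat >> h.py <<'E'
from scipy.optimize import least_squares
def foot(n,d,box,zlo,zhi,r=.016):
    a,b,c,e=box;X=cloud(n,d)[b:e,a:c].reshape(-1,3);X=X[(X[:,2]>zlo)&(X[:,2]<zhi)]
    Rc=-cam(n)[1].T@cam(n)[2]
    S=X[X[:,2]<zhi-.004]
    f=least_squares(lambda c:np.hypot(*(S[:,:2]-c).T)-r,S[:,:2].mean(0)+[-.01,0],loss="soft_l1",f_scale=.001)
    print("pts",len(X),len(S),"z",np.percentile(X[:,2],[2,50,98]).round(4),"extents",X[:,:2].min(0).round(4),X[:,:2].max(0).round(4),"centre",f.x.round(4),"rms",np.sqrt((f.fun**2).mean()).round(4))
    return f.x
E
python3 -c "
from h import *
p,d=load('scene',2);s=ctrl.get_state()['position']
for hi in(.117,.124):foot('scene',d,(262,186,290,214),.095,hi)
p,d=load('scene',0);foot('scene',d,(160,270,186,306),.002,.012) # reference: the pin on bench, top at .6567,-.192
"
```

```text
pts 51 17 z [0.1103 0.1144 0.1167] extents [ 0.5604 -0.0302] [0.5762 0.0006] centre [ 0.5578 -0.0144] rms 0.0008
pts 214 83 z [0.1112 0.1207 0.1238] extents [ 0.5477 -0.0302] [0.5762 0.001 ] centre [ 0.558  -0.0145] rms 0.0015
pts 177 51 z [0.0022 0.0103 0.0119] extents [ 0.6065 -0.217 ] [ 0.673  -0.1733] centre [ 0.6544 -0.1931] rms 0.0092
```

Emit:
step_arm([
  [0.05,0.45,0,0,0,0,0],
  [0,0,-2,0,0,0,0],
  [0,0,-2,0,0,0,0],
  [0,0,0,0,0,0,0],
  [0,0,0,0,0,0,0],
])

```text
time: 5.2
position: [0.5595, -0.0051, 0.1087]
tool_rot: [-2.628, -1.718, 0.003]
ft_force: [0.4, -0.8, -1.7]
grip_width: 0.152
grip_force: 14.9
```

```bash
python3 -c "
from h import *
st();p,d=snap('scene',3)
for hi in(.077,.084):foot('scene',d,(262,205,294,240),.060,hi)
cv2.imwrite('pics/crop4.png',cv2.resize(p[150:300,210:410],(800,600))[:,:,::-1])
"
```

```text
5.2 [ 0.5595 -0.0051  0.1087] yaw -23.67 z [-2.8e-03  5.0e-04 -1.0e+00] F [ 0.39 -0.81 -1.69] T [ 0.02 -0.08  0.02] g 13.3 14.93806681298679
pts 58 29 z [0.0685 0.073  0.0766] extents [ 0.5553 -0.0228] [0.5748 0.0076] centre [ 0.5567 -0.008 ] rms 0.0006
pts 171 102 z [0.0697 0.0795 0.0828] extents [ 0.5467 -0.0228] [0.5748 0.0076] centre [ 0.5564 -0.0082] rms 0.0016
```

View pics/crop4.png

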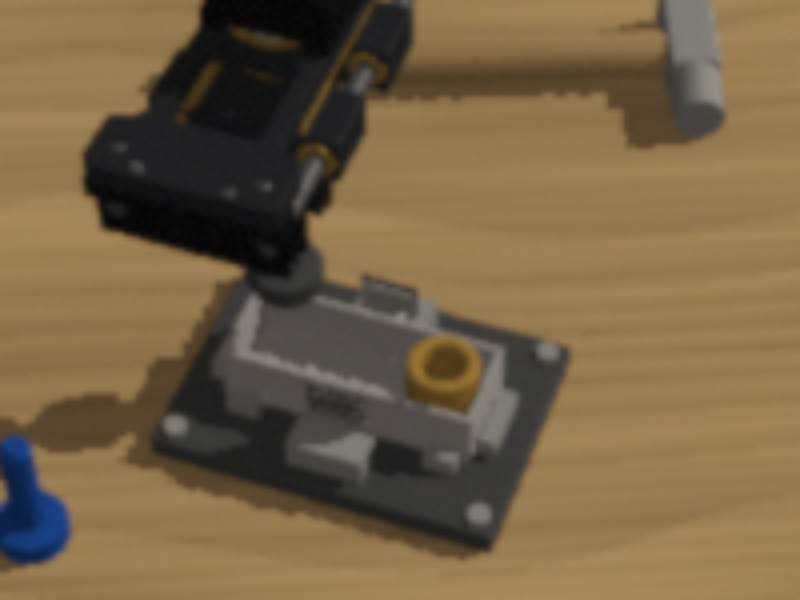

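The foot, at crop (285,275), is above the cassette's near-pin end; the collar is undisturbed. I check that the arm has settled.

Emit:
step_arm([
  [0,0,-1,0,0,0,0],
  [0,0,0,0,0,0,0],
  [0,0,0,0,0,0,0],
  [0,0,0,0,0,0,0],
  [0,0,0,0,0,0,0],
])

```text
time: 5.67
position: [0.5607, -0.005, 0.1002]
tool_rot: [2.629, 1.719, 0.001]
ft_force: [-0.7, -0.5, -1.1]
grip_width: 0.155
grip_force: 14.9
```

```bash
cat >> h.py <<'E'
AX=np.array([np.cos(np.radians(66.2)),np.sin(np.radians(66.2))]);AY=np.array([-AX[1],AX[0]]);C0=np.array([.5736,.0223])
def loc(xy):
    v=np.asarray(xy)[:2]-C0;return np.round([v@AX*1e3,v@AY*1e3],1)
E
python3 -c "
from h import *
for i in range(3):
    s,R=st();print('tcp local',loc(s['position']));p,d=snap('scene',4);z=s['position'][2]-.04
    print('foot local',loc(foot('scene',d,(262,205,294,245),z-.002,z+.008)))
"
```

```text
5.6667 [ 0.5607 -0.005   0.1002] yaw -23.65 z [ 9.e-04 -2.e-04 -1.e+00] F [-0.75 -0.51 -1.15] T [ 0.02 -0.04  0.  ] g 13.5 14.937775737702168
tcp local [-30.2   0.8]
pts 52 22 z [0.0603 0.0648 0.0679] extents [ 0.5612 -0.0233] [0.5749 0.0071] centre [ 0.5577 -0.0074] rms 0.0008
foot local [-33.6   2.6]
5.7167 [ 0.5606 -0.005   0.1001] yaw -23.65 z [ 8.e-04 -2.e-04 -1.e+00] F [ 0.49  0.28 -1.75] T [-0.04 -0.08 -0.05] g 13.9 14.93794321496921
tcp local [-30.2   0.9]
pts 51 24 z [0.0602 0.0646 0.068 ] extents [ 0.5615 -0.0233] [0.5762 0.007 ] centre [ 0.5577 -0.008 ] rms 0.0008
foot local [-34.1   2.3]
5.7667 [ 0.5606 -0.005   0.1001] yaw -23.65 z [ 7.e-04 -2.e-04 -1.e+00] F [-0.14 -0.71 -1.34] T [ 0.   -0.08 -0.03] g 13.3 14.937813580893362
tcp local [-30.2   0.9]
pts 54 24 z [0.0596 0.0645 0.068 ] extents [ 0.5623 -0.0233] [0.5759 0.007 ] centre [ 0.5576 -0.008 ] rms 0.0008
foot local [-34.2   2.4]
```

Emit:
step_arm([
  [0.1,0,0,0,0,0,0],
  [0,0,-1.0,0,0,0,0],
  [0,0,-1.0,0,0,0,0],
  [0,0,-1.0,0,0,0,0],
  [0,0,0,0,0,0,0],
])

```text
time: 6.23
position: [0.559, -0.0051, 0.0664]
tool_rot: [-2.627, -1.717, 0.007]
ft_force: [-0.8, -0.3, -2.6]
grip_width: 0.151
grip_force: 14.9
```

Emit:
step_arm([
  [0,0,-0.5,0,0,0,0],
  [0,0,0,0,0,0,0],
  [0,0,-0.5,0,0,0,0],
  [0,0,-0.3,0,0,0,0],
  [0,0,0,0,0,0,0],
])

```text
time: 6.65
position: [0.5609, -0.005, 0.0561]
tool_rot: [-2.629, -1.719, 0.001]
ft_force: [-1.1, -0.0, -1.8]
grip_width: 0.154
grip_force: 14.9
```

```bash
python3 -c "
from h import *
s,R=st();print('tcp local',loc(s['position']))"
```

```text
6.65 [ 0.5609 -0.005   0.0561] yaw -23.64 z [-8.e-04 -0.e+00 -1.e+00] F [-1.12 -0.   -1.8 ] T [-0.01 -0.07  0.05] g 13.4 14.937771509281674
tcp local [-30.1   0.6]
```

Emit:
step_arm([
  [0,0,-0.1,0,0,0,0],
  [0,0,0,0,0,0,0],
  [0,0,0,0,0,0,0.2],
  [0,0,0,0,0,0,0.25],
  [0,0,0,0,0,0,0.35],
])

```text
time: 7.07
position: [0.5618, -0.005, 0.0562]
tool_rot: [2.629, 1.719, 0.001]
ft_force: [0.3, -0.3, 0.0]
grip_width: 0.259
grip_force: 0.0
```

Emit:
step_arm([
  [0,0,0,0,0,0,0.45],
  [0,0,1,0,0,0,0.6],
  [0,0,2,0,0,0,0.6],
  [0,0,2,0,0,0,0.6],
  [0,0,3,0,0,0,0.6],
])

```text
time: 7.48
position: [0.5599, -0.0049, 0.1355]
tool_rot: [-2.627, -1.718, 0.004]
ft_force: [-0.2, -0.5, -0.2]
grip_width: 0.576
grip_force: 0.0
```

Emit:
step_arm([
  [0,-4.0,1,0,0,0,0.6],
  [0,-4.0,0,0,0,0,0.6],
  [-0.5,-4.0,0,0,0,0,0.6],
  [-0.5,-4.0,0,0,0,0,0.6],
  [-0.5,-4.0,0,0,0,0,0.6],
])

```text
time: 7.9
position: [0.5462, -0.2068, 0.1471]
tool_rot: [2.628, 1.719, 0.001]
ft_force: [-0.1, -0.5, -0.8]
grip_width: 0.597
grip_force: 0.0
```

Emit:
step_arm([
  [-0.5,-2.0,0,0,0,0,0.6],
  [0,0,0,0,0,0,0.6],
  [0,0,0,0,0,0,0.6],
  [0,0,0,0,0,0,0.6],
  [0,0,0,0,0,0,0.6],
])

```text
time: 8.32
position: [0.5421, -0.2228, 0.1462]
tool_rot: [-2.627, -1.723, -0.002]
ft_force: [-0.0, -0.0, -0.1]
grip_width: 0.601
grip_force: 0.0
```

```bash
python3 -c "
from h import *
s,R=st();print('to knob',(np.array([.538,-.2275,.04])-s['position'])*100)
for n,bx in(('scene',(250,205,345,280)),('top',(300,210,385,290))):
    p,d=snap(n,5);C=cloud(n,d);a,b,c,e=bx;X=C[b:e,a:c].reshape(-1,3);T=X[(X[:,2]>.068)&(X[:,2]<.09)];print(n,len(T),T.mean(0).round(4),T[:,2].max(),'pin local',loc(T.mean(0)))
    T=X[(X[:,2]>.044)&(X[:,2]<.053)&(np.linalg.norm(X[:,:2]-[.588,.0554],axis=1)<.02)];print('collar',T.mean(0).round(4),loc(T.mean(0)))
p=load('scene',5)[0];q=load('top',5)[0]
cv2.imwrite('pics/crop5.png',np.hstack([cv2.resize(p[190:310,230:360],(400,370)),cv2.resize(q[205:300,290:393],(400,370))])[:,:,::-1])"
```

```text
8.3167 [ 0.5421 -0.2228  0.1462] yaw -23.47 z [ 8.e-04  6.e-04 -1.e+00] F [-0.02 -0.02 -0.1 ] T [ 0.05 -0.05  0.05] g 52.3 0.0
to knob [ -0.41119008  -0.47378502 -10.61767836]
scene 58 [ 0.5634 -0.0085  0.0748] 0.07896417318970395 pin local [-32.3  -3.1]
collar [0.5894 0.0551 0.0469] [36.4 -1.3]
top 37 [ 0.561  -0.0083  0.0772] 0.08363663446456263 pin local [-33.1  -0.8]
collar [0.5897 0.0555 0.049 ] [36.9 -1.4]
```

View pics/crop5.png

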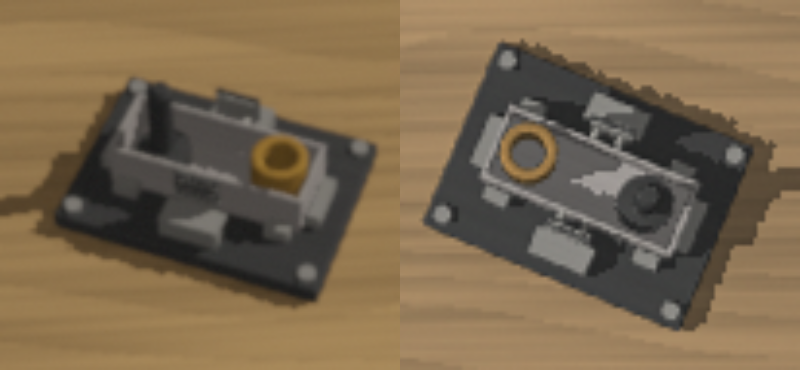

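The pin stands in the cassette end, top-view crop (645,203), with the collar at (527,152) and free room between them. Next, the knob.

Emit:
step_arm([
  [-0.4,-0.6,-1,0,0,-0.3,0.6],
  [0,0,-2.5,0,0,0,0.6],
  [0,0,-2.5,0,0,0,0.6],
  [0,0,-2.5,0,0,0,0.6],
  [0,0,-2.1,0,0,0,0.6],
])

```text
time: 8.83
position: [0.5361, -0.2306, 0.0373]
tool_rot: [-2.633, -1.712, 0.002]
ft_force: [-0.1, -0.7, 0.9]
grip_width: 0.6
grip_force: 0.0
```

Emit:
step_arm([
  [0,0,0,0,0,0,0.6],
  [0,0,0,0,0,0,0.45],
  [0,0,0,0,0,0,0.35],
  [0,0,0,0,0,0,0.2],
  [0,0,0,0,0,0,0.2],
], force=12)

```text
time: 9.25
position: [0.5385, -0.2314, 0.0414]
tool_rot: [2.632, 1.711, 0.002]
ft_force: [-1.1, 0.5, -0.4]
grip_width: 0.38
grip_force: 0.1
```

Emit:
step_arm([
  [0,0,0,0,0,0,0.2],
  [0,0,0,0,0,0,0.2],
  [0,0,0,0,0,0,0.2],
  [0,0,0,0,0,0,0.2],
  [0,0,0,0,0,0,0.2],
])

```text
time: 9.67
position: [0.5383, -0.2314, 0.0409]
tool_rot: [2.632, 1.711, 0.002]
ft_force: [0.2, 0.8, 6.7]
grip_width: 0.344
grip_force: 12.0
```

```bash
python3 -c "
from h import *
s,R=st()"
```

```text
9.6667 [ 0.5383 -0.2314  0.0409] yaw -23.95 z [ 0.0021 -0.0011 -1.    ] F [0.16 0.81 6.73] T [ 0.04 -0.03  0.03] g 29.9 12.000316500161716
```

Emit:
step_arm([
  [0,0,0.5,0,0,0,0.2],
  [0,0,2.5,0,0,0,0.2],
  [0,0,3,0,0,0,0.2],
  [0,0,3,0,0,0,0.2],
  [0,0,2,0,0,0,0.2],
])

```text
time: 10.08
position: [0.538, -0.2311, 0.1524]
tool_rot: [2.632, 1.711, 0.002]
ft_force: [0.9, -0.3, -0.0]
grip_width: 0.342
grip_force: 12.0
```

Emit:
step_arm([
  [0.5,4.0,0,0,0,0,0.2],
  [0.5,4.0,0,0,0,0,0.2],
  [0.5,4.0,0,0,0,0,0.2],
  [0.5,4.0,0,0,0,0,0.2],
  [0.5,4.0,0,0,0,0,0.2],
])

```text
time: 10.5
position: [0.5618, -0.0292, 0.1497]
tool_rot: [2.634, 1.712, -0.001]
ft_force: [2.5, 0.2, -0.8]
grip_width: 0.344
grip_force: 12.0
```

Emit:
step_arm([
  [0.5,4.0,0,0,0,0,0.2],
  [0.5,1.4,0,0,0,0,0.2],
  [0,0,-1.5,0,0,0,0.2],
  [0,0,0,0,0,0,0.2],
  [0,0,0,0,0,0,0.2],
])

```text
time: 10.92
position: [0.5712, 0.0225, 0.1338]
tool_rot: [-2.633, -1.712, 0.004]
ft_force: [-0.6, -0.7, -0.7]
grip_width: 0.347
grip_force: 12.0
```

Emit:
step_arm([
  [0,0,0,0,0,0,0.2],
  [0,0,0,0,0,0,0.2],
  [0,0,0,0,0,0,0.2],
  [0,0,0,0,0,0,0.2],
  [0,0,0,0,0,0,0.2],
])

```text
time: 11.33
position: [0.5725, 0.0226, 0.135]
tool_rot: [2.634, 1.711, 0.0]
ft_force: [1.1, 0.6, -0.7]
grip_width: 0.345
grip_force: 12.0
```

```bash
python3 -c "
from h import *
s,R=st();print('tcp local',loc(s['position']));p,d=snap('scene',6);z=s['position'][2]-.041
C=cloud('scene',d);w=C[170:250,260:350].reshape(-1,3);h=cv2.cvtColor(p,cv2.COLOR_RGB2HSV)
m=(h[...,1]>120)&((h[...,0]<9)|(h[...,0]>172))&(C[...,2]>.05);m[:170]=0;m[260:]=0;m[:,:260]=0;m[:,350:]=0
v,u=np.nonzero(m);print(len(v),u.min(),u.max(),v.min(),v.max(),C[m].min(0),C[m].max(0),'z',z)
print('foot local',loc(foot('scene',d,(u.min(),v.min(),u.max()+1,v.max()+3),z-.003,z+.012)))
cv2.imwrite('pics/crop6.png',cv2.resize(p[150:300,210:410],(800,600))[:,:,::-1])
"
```

```text
11.3333 [0.5725 0.0226 0.135 ] yaw -23.99 z [ 5.e-04 -2.e-04 -1.e+00] F [ 1.08  0.59 -0.68] T [ 0.01 -0.03 -0.03] g 30.0 12.000025777601877
tcp local [-0.2  1.2]
21 266 304 195 220 [ 0.57521229 -0.02595255  0.09676565] [0.66771245 0.02868109 0.2310832 ] z 0.09401286806309236
pts 53 29 z [0.0958 0.1013 0.1059] extents [0.5727 0.0108] [0.5877 0.0283] centre [0.5692 0.0258] rms 0.0008
foot local [1.4 5.5]
```

View pics/crop6.png

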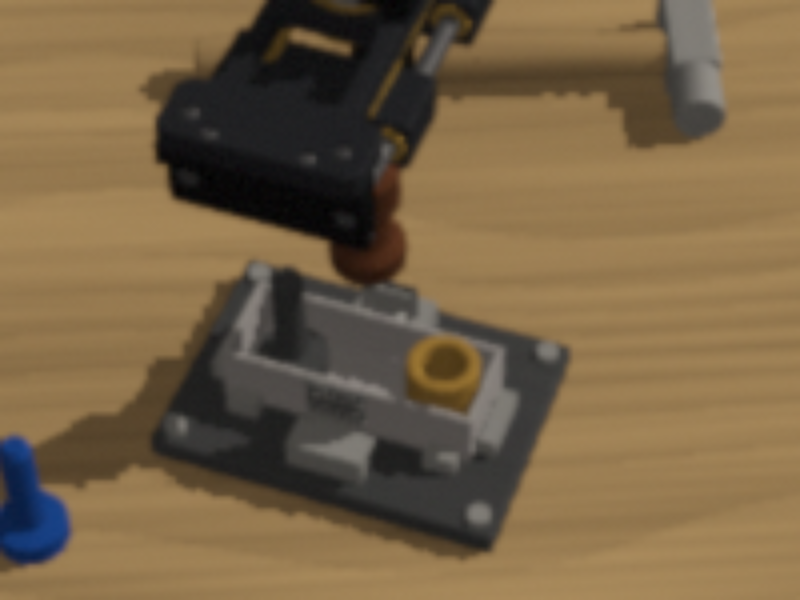

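The knob hangs upright, its foot spanning crop u 331–406 down to v 283. The pin stands at (288,315) and the collar at (443,370). I redo the foot fit with a proper box.

```bash
python3 -c "
from h import *
p,d=load('scene',6)
for lo,hi in((.088,.100),(.088,.103),(.088,.107)):print('foot local',loc(foot('scene',d,(288,203,317,226),lo,hi)))
C=cloud('scene',d);X=C[203:226,288:317].reshape(-1,3);X=X[(X[:,2]>.088)&(X[:,2]<.107)];L=(X[:,:2]-C0)@np.c_[AX,AY]
print('extent local',L.min(0)*1e3,L.max(0)*1e3)
# silhouette: lateral centre in image of held foot vs pin foot & collar
"
```

```text
pts 36 7 z [0.0933 0.0973 0.0997] extents [0.5746 0.0108] [0.5861 0.04  ] centre [0.5682 0.0259] rms 0.0007
foot local [1.1 6.4]
pts 57 30 z [0.0934 0.0986 0.1027] extents [0.5746 0.0108] [0.5867 0.04  ] centre [0.5691 0.0257] rms 0.0008
foot local [1.3 5.5]
pts 107 57 z [0.0941 0.1027 0.1068] extents [0.5713 0.0108] [0.5877 0.0403] centre [0.5694 0.0257] rms 0.0009
foot local [1.4 5.2]
extent local [-10.57880348 -12.40735659] [17.88424904  8.75992366]
```

```bash
python3 -c "
from h import *
p,d=load('scene',6);C=cloud('scene',d)
h=cv2.cvtColor(p,cv2.COLOR_RGB2HSV).astype(int)
sub=p[200:226,286:318].astype(int)
m=((p[...,0].astype(int)<125)&(p[...,0].astype(int)-p[...,2]>18)&(p[...,1]<75)).astype(np.uint8);m[:200]=0;m[228:]=0;m[:,:286]=0;m[:,320:]=0
n,l,s,c=cv2.connectedComponentsWithStats(m);i=1+s[1:,4].argmax();v,u=np.nonzero(l==i);print(s[i])
b=[(x,v[u==x].max()+.5) for x in range(u.min()+2,u.max()-1)]
for z in(.093,.094,.095):
    P=onplane('scene',np.array(b,float),z)[:,:2]
    f=least_squares(lambda c:np.hypot(*(P-c).T)-.016,P.mean(0)-[.012,0],loss='soft_l1',f_scale=.0005);print(z,f.x,loc(f.x),np.abs(f.fun).max())
# same for the pin in hand, pic 4, foot underside z=.060
p,d=load('scene',4)
m=((p.max(2)<80)).astype(np.uint8);m[:220]=0;m[240:]=0;m[:,:270]=0;m[:,293:]=0
"
```

```text
[286 200  25  23 225]
0.093 [0.56727795 0.02401755] [-1.   6.5] 0.008040576986916754
0.094 [0.56816385 0.02398607] [-0.7  5.7] 0.007989994009028105
0.095 [0.56904975 0.02395448] [-0.3  4.8] 0.007939341422948411
```

Emit:
step_arm([
  [0.25,-0.1,0,0,0,0.2,0.2],
  [0,0,-2,0,0,0,0.2],
  [0,0,-2,0,0,0,0.2],
  [0,0,-0.9,0,0,0,0.2],
  [0,0,0,0,0,0,0.2],
])

```text
time: 11.8
position: [0.573, 0.0218, 0.0833]
tool_rot: [-2.629, -1.716, 0.006]
ft_force: [-0.0, -0.3, -0.9]
grip_width: 0.344
grip_force: 12.0
```

Emit:
step_arm([
  [0,0,0,0,0,0,0.2],
  [0,0,0,0,0,0,0.2],
  [0,0,0,0,0,0,0.2],
  [0,0,0,0,0,0,0.2],
  [0,0,0,0,0,0,0.2],
])

```text
time: 12.22
position: [0.5754, 0.022, 0.0865]
tool_rot: [2.63, 1.716, 0.002]
ft_force: [-0.0, -0.4, 0.0]
grip_width: 0.344
grip_force: 12.0
```

```bash
python3 -c "
from h import *
s,R=st();print('tcp local',loc(s['position']));p,d=snap('scene',7)
print('foot local',loc(foot('scene',d,(290,218,320,246),.042,.055)))
cv2.imwrite('pics/crop7.png',cv2.resize(p[185:275,255:375],(800,600),interpolation=cv2.INTER_CUBIC)[:,:,::-1])
"
```

```text
12.2167 [0.5754 0.022  0.0865] yaw -23.74 z [ 1.4e-03 -2.0e-04 -1.0e+00] F [-0.01 -0.45  0.  ] T [-0.02 -0.03 -0.01] g 30.0 11.999903130863459
tcp local [ 0.5 -1.7]
pts 143 116 z [0.0432 0.0477 0.0547] extents [0.5439 0.0034] [0.6006 0.0536] centre [0.5735 0.0341] rms 0.0073
foot local [10.8  4.8]
```

View pics/crop7.png

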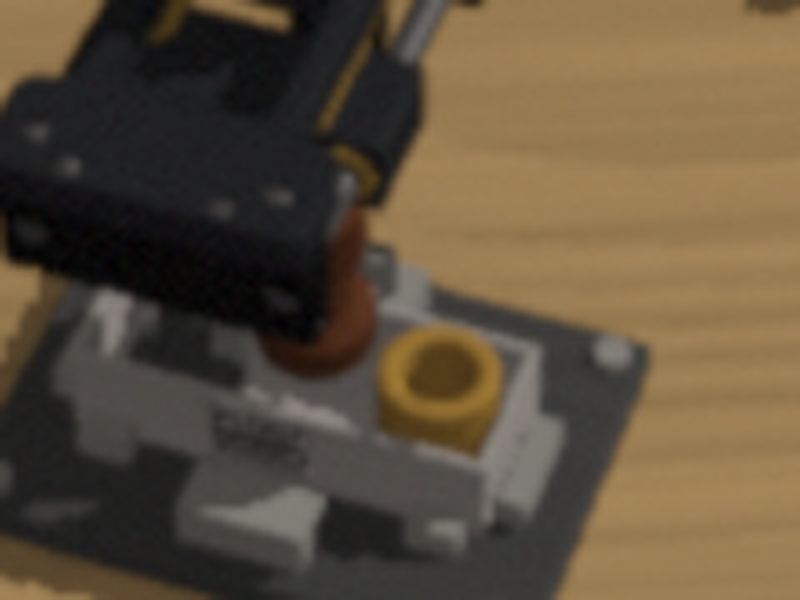

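The knob foot spans crop u 260–378 with its bottom at v 375. It is over the gap between the collar (440,380) and the pin, which the gripper hides.

```bash
python3 -c "
from h import *
f=lambda u,v,z:onplane('scene',[(255+u/6.667,185+v/6.667)],z)[0]
for z in(.0445,.046):
    b=f(319,375,z);print('front-based centre',loc(b[:2]-[.016,0]),b)
l=f(260,340,.05);r=f(378,325,.05);print(l,r,loc((l+r)/2))
"
```

```text
front-based centre [1.7 3.7] [0.58689525 0.02536584 0.0445    ]
front-based centre [2.2 2.6] [0.58812806 0.0253211  0.046     ]
[0.57896299 0.01094201 0.05      ] [0.5760171 0.0410458 0.05     ] [ 4.9 -2.1]
```

Emit:
step_arm([
  [0.15,-0.05,0,0,0,0,0.2],
  [0,0,-0.8,0,0,0,0.2],
  [0,0,-0.8,0,0,0,0.2],
  [0,0,-0.4,0,0,0,0.2],
  [0,0,0,0,0,0,0.2],
])

```text
time: 12.68
position: [0.5749, 0.0214, 0.0637]
tool_rot: [-2.629, -1.716, 0.004]
ft_force: [0.3, -0.5, -0.2]
grip_width: 0.344
grip_force: 12.0
```

Emit:
step_arm([
  [0,0,0,0,0,0,0.2],
  [0,0,-0.3,0,0,0,0.2],
  [0,0,-0.3,0,0,0,0.2],
  [0,0,0,0,0,0,0.2],
  [0,0,0,0,0,0,0.2],
])

```text
time: 13.1
position: [0.5762, 0.0215, 0.0595]
tool_rot: [-2.631, -1.717, 0.0]
ft_force: [-1.4, -0.4, 0.1]
grip_width: 0.347
grip_force: 12.0
```

```bash
python3 -c "
from h import *
s,R=st();print('tcp local',loc(s['position']))"
```

```text
13.1 [0.5762 0.0215 0.0595] yaw -23.74 z [-2.e-04 -1.e-04 -1.e+00] F [-1.36 -0.44  0.14] T [ 0.02 -0.11  0.03] g 30.2 11.99989228254708
tcp local [ 0.3 -2.7]
```

Emit:
step_arm([
  [0,0,-0.2,0,0,0,0.2],
  [0,0,0,0,0,0,0.2],
  [0,0,0,0,0,0,0.2],
  [0,0,0,0,0,0,0.2],
  [0,0,0,0,0,0,0.2],
])

```text
time: 13.52
position: [0.5764, 0.0215, 0.0578]
tool_rot: [2.631, 1.717, 0.0]
ft_force: [0.4, -1.2, -1.0]
grip_width: 0.345
grip_force: 12.0
```

Emit:
step_arm([
  [0,0,-0.1,0,0,0,0.2],
  [0,0,0,0,0,0,0.2],
  [0,0,0,0,0,0,0.2],
  [0,0,0,0,0,0,0.2],
  [0,0,0,0,0,0,0.2],
])

```text
time: 13.93
position: [0.5763, 0.0215, 0.0567]
tool_rot: [2.631, 1.717, -0.0]
ft_force: [1.2, -0.9, -1.1]
grip_width: 0.34
grip_force: 12.0
```

Emit:
step_arm([
  [0,0,-0.1,0,0,0,0.2],
  [0,0,0,0,0,0,0.2],
  [0,0,0,0,0,0,0.2],
  [0,0,0,0,0,0,0.2],
  [0,0,0,0,0,0,0.2],
])

```text
time: 14.35
position: [0.5764, 0.0215, 0.0557]
tool_rot: [2.631, 1.717, 0.0]
ft_force: [0.3, -0.2, 0.5]
grip_width: 0.343
grip_force: 12.0
```

Emit:
step_arm([
  [0,0,-0.1,0,0,0,0.2],
  [0,0,0,0,0,0,0.2],
  [0,0,0,0,0,0,0.36],
  [0,0,0,0,0,0,0.38],
  [0,0,0,0,0,0,0.42],
])

```text
time: 14.77
position: [0.5761, 0.0214, 0.0544]
tool_rot: [-2.631, -1.717, 0.001]
ft_force: [-0.4, -0.5, -0.1]
grip_width: 0.393
grip_force: 0.0
```

Emit:
step_arm([
  [0,0,0,0,0,0,0.5],
  [0,0,0,0,0,0,0.6],
  [0,0,0,0,0,0,0.6],
  [0,0,2,0,0,0,0.6],
  [0,0,3,0,0,0,0.6],
])

```text
time: 15.18
position: [0.5736, 0.0212, 0.102]
tool_rot: [-2.627, -1.715, 0.009]
ft_force: [0.1, -0.2, 0.1]
grip_width: 0.59
grip_force: 0.0
```

Emit:
step_arm([
  [0,0,3,0,0,0,0.7],
  [0,-4,1,0,0,0,0.8],
  [0,-4,0,0,0,0,1],
  [0,-4,0,0,0,0,1],
  [0,-4,0,0,0,0,1],
])

```text
time: 15.6
position: [0.5763, -0.1403, 0.1453]
tool_rot: [2.629, 1.717, 0.001]
ft_force: [-0.3, -1.2, -0.2]
grip_width: 0.888
grip_force: 0.0
```

Emit:
step_arm([
  [0,-1,0,0,0,0,1],
  [0,0,0,0,0,0,1],
  [0,0,0,0,0,0,1],
  [0,0,0,0,0,0,1],
  [0,0,0,0,0,0,1],
])

```text
time: 16.02
position: [0.5766, -0.146, 0.1447]
tool_rot: [-2.628, -1.721, -0.001]
ft_force: [-0.4, 0.6, 0.2]
grip_width: 0.997
grip_force: 0.0
```

```bash
python3 -c "
from h import *
s,R=st()
for n,bx in(('scene',(250,200,345,280)),('top',(300,210,385,290))):
    p,d=snap(n,8);C=cloud(n,d);a,b,c,e=bx;X=C[b:e,a:c].reshape(-1,3);T=X[(X[:,2]>.062)&(X[:,2]<.09)]
    L=(T[:,:2]-C0)@np.c_[AX,AY]*1e3
    for k,m in(('pin',L[:,0]<-20),('knob',abs(L[:,0])<20)):
        q=m&(T[:,2]>.072);print(n,k,q.sum(),'zmax',T[q,2].max().round(4),'local mean',L[q].mean(0).round(1),'range',L[m].min(0).round(1),L[m].max(0).round(1))
p=load('scene',8)[0];q=load('top',8)[0]
cv2.imwrite('pics/crop8.png',np.hstack([cv2.resize(p[190:310,230:360],(400,370)),cv2.resize(q[205:300,290:393],(400,370))])[:,:,::-1])"
```

```text
16.0167 [ 0.5766 -0.146   0.1447] yaw -23.56 z [ 2.e-04  8.e-04 -1.e+00] F [-0.36  0.58  0.22] T [-0.02 -0.18 -0.01] g 86.7 0.0
scene pin 47 zmax 0.0801 local mean [-32.6  -2.4] range [-39.1  -8.7] [-26.4   4.5]
scene knob 146 zmax 0.0804 local mean [ 3.2 -1.6] range [-11.2 -14.3] [17.5 16.9]
top pin 35 zmax 0.0838 local mean [-32.9  -1.1] range [-39.6  -7.8] [-26.6   5.2]
top knob 148 zmax 0.0831 local mean [2.9 0.2] range [-11.8 -14.4] [17.9 14.4]
```

View pics/crop8.png

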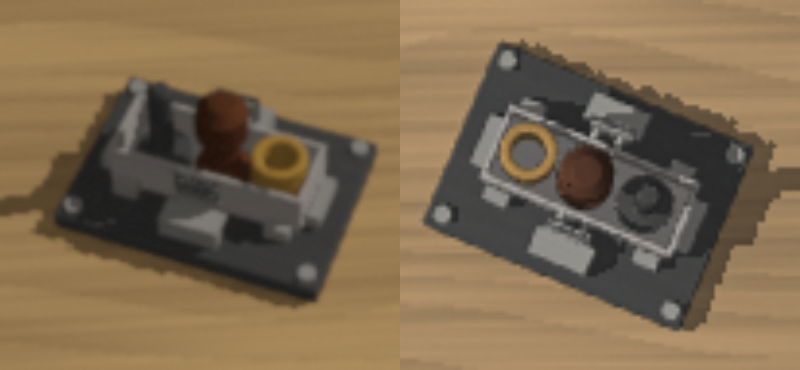

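All three parts stand upright: collar (527,152), knob (585,178), pin (645,203) in the top-view crop. Now I move over the catches with the gripper fully open.

Emit:
step_arm([
  [0,3.5,0,0,0,-0.2,1],
  [0,3.5,0,0,0,0,1],
  [0,3.5,0,0,0,0,1],
  [-0.3,3.5,0,0,0,0,1],
  [0,3.0,0,0,0,0,1],
])

```text
time: 16.53
position: [0.5726, 0.0254, 0.145]
tool_rot: [-2.631, -1.716, -0.001]
ft_force: [0.3, 0.8, 0.8]
grip_width: 1.001
grip_force: 0.0
```

Emit:
step_arm([
  [0,0,0,0,0,0,1],
  [0,0,-2,0,0,0,1],
  [0,0,-2,0,0,0,1],
  [0,0,0,0,0,0,1],
  [0,0,0,0,0,0,1],
])

```text
time: 16.95
position: [0.5724, 0.022, 0.104]
tool_rot: [-2.632, -1.713, 0.003]
ft_force: [-0.0, -0.0, 0.4]
grip_width: 1.001
grip_force: 0.0
```

Emit:
step_arm([
  [0,0,0,0,0,0,1],
  [0,0,0,0,0,0,1],
  [0,0,0,0,0,0,1],
  [0,0,0,0,0,0,1],
  [0,0,0,0,0,0,1],
])

```text
time: 17.37
position: [0.5737, 0.0215, 0.1053]
tool_rot: [2.633, 1.712, 0.001]
ft_force: [-0.1, -1.2, 0.1]
grip_width: 0.999
grip_force: 0.0
```

```bash
python3 -c "
from h import *
s,R=st();print('tcp local',loc(s['position']))
p,d=snap('scene',9);cv2.imwrite('pics/crop9.png',cv2.resize(p[150:300,210:410],(800,600))[:,:,::-1])
C=cloud('scene',d);X=C[150:280,230:390].reshape(-1,3);X=X[(X[:,2]>.1)&(X[:,2]<.135)];L=(X[:,:2]-C0)@np.c_[AX,AY]*1e3
for m in(L[:,1]>25,L[:,1]<-25):print(m.sum(),L[m].min(0).round(1),L[m].max(0).round(1)) if m.any() else 0"
```

```text
17.3667 [0.5737 0.0215 0.1053] yaw -23.96 z [ 1.1e-03 -2.0e-04 -1.0e+00] F [-0.08 -1.17  0.11] T [ 0.02 -0.07  0.  ] g 86.9 0.0
tcp local [-0.7 -0.4]
72 [-9.1 40.8] [12.  51.9]
161 [-11.  -56.3] [ 12.5 -48.9]
```

View pics/crop9.png

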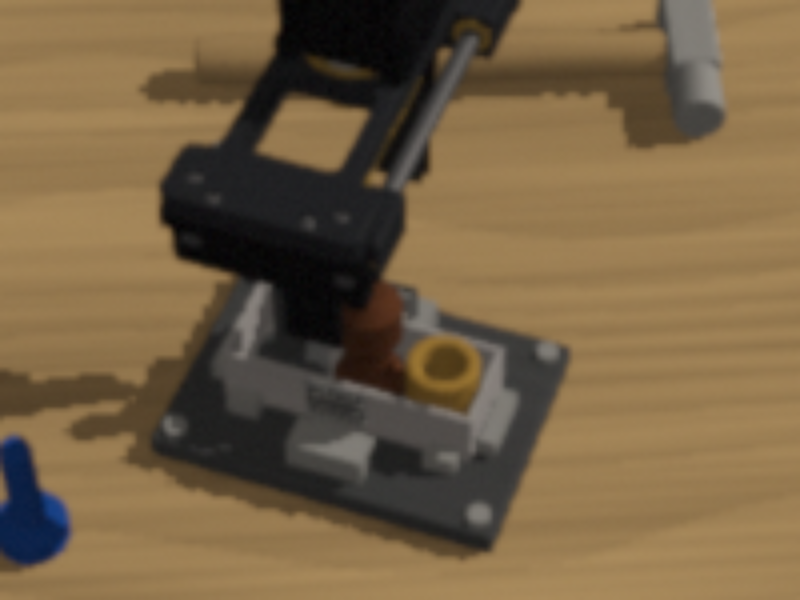

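The open fingers straddle the cassette: front finger at crop (310,310), knob (370,330) between them. Descending.

Emit:
step_arm([
  [0.05,0.1,-1.5,0,0,0.15,1],
  [0,0,-1.5,0,0,0,1],
  [0,0,-1.5,0,0,0,1],
  [0,0,-1.2,0,0,0,1],
  [0,0,-0.8,0,0,0,1],
])

```text
time: 17.83
position: [0.5731, 0.0224, 0.0383]
tool_rot: [-2.631, -1.715, 0.002]
ft_force: [-0.8, -0.4, -0.1]
grip_width: 0.997
grip_force: 0.0
```

Emit:
step_arm([
  [0,0,-0.4,0,0,0,1],
  [0,0,-0.2,0,0,0,1],
  [0,0,0,0,0,0,1],
  [0,0,0,0,0,0,1],
  [0,0,0,0,0,0,1],
])

```text
time: 18.25
position: [0.5744, 0.0226, 0.0344]
tool_rot: [2.631, 1.715, 0.002]
ft_force: [0.8, -0.6, -0.6]
grip_width: 0.997
grip_force: 0.0
```

```bash
python3 -c "
from h import *
s,R=st();print('tcp local',loc(s['position']))"
```

```text
18.25 [0.5744 0.0226 0.0344] yaw -23.8 z [ 1.4e-03 -1.0e-04 -1.0e+00] F [ 0.84 -0.64 -0.59] T [-0.04 -0.06  0.01] g 86.7 0.0
tcp local [ 0.6 -0.7]
```

Emit:
step_arm([
  [0,0,-0.3,0,0,0,1],
  [0,0,0,0,0,0,0.85],
  [0,0,0,0,0,0,0.78],
  [0,0,0,0,0,0,0.74],
  [0,0,0,0,0,0,0.74],
], force=5)

```text
time: 18.67
position: [0.5739, 0.0225, 0.0308]
tool_rot: [2.632, 1.716, 0.0]
ft_force: [-0.4, -0.6, 0.3]
grip_width: 0.796
grip_force: 1.0
```

Emit:
step_arm([
  [0,0,0,0,0,0,0.74],
  [0,0,0,0,0,0,0.74],
  [0,0,0,0,0,0,0.74],
  [0,0,0,0,0,0,0.74],
  [0,0,0,0,0,0,0.74],
])

```text
time: 19.08
position: [0.5733, 0.0228, 0.0306]
tool_rot: [-2.631, -1.716, 0.001]
ft_force: [-4.2, 1.4, 3.5]
grip_width: 0.742
grip_force: 2.0
```

```bash
python3 -c "
from h import *
for i in range(3):
    s,R=st();print('local F',(s['ft_force'][:2]@np.c_[AX,AY]).round(1));ctrl.get_image('scene')"
```

```text
19.0833 [0.5733 0.0228 0.0306] yaw -23.78 z [-1.e-03  1.e-04 -1.e+00] F [-4.19  1.39  3.5 ] T [0.26 0.87 0.01] g 64.6 1.9568590074777603
local F [-0.4  4.4]
19.1333 [0.5734 0.0228 0.0306] yaw -23.78 z [-9.e-04  1.e-04 -1.e+00] F [-3.88  1.25  2.09] T [ 0.31  0.88 -0.  ] g 64.4 1.991722583770752
local F [-0.4  4.1]
19.1833 [0.5734 0.0227 0.0307] yaw -23.79 z [-8.e-04  0.e+00 -1.e+00] F [-3.4   1.74  1.75] T [ 0.28  0.87 -0.02] g 64.4 2.021922245621681
local F [0.2 3.8]
```

Emit:
step_arm([
  [-0.09,0.04,0,0,0,0,0.74],
  [0,0,0,0,0,0,0.74],
  [0,0,0,0,0,0,0.74],
  [0,0,0,0,0,0,0.74],
  [0,0,0,0,0,0,0.74],
])

```text
time: 19.65
position: [0.5732, 0.0229, 0.0307]
tool_rot: [2.631, 1.715, 0.001]
ft_force: [-1.8, 1.6, 0.9]
grip_width: 0.743
grip_force: 2.8
```

```bash
python3 -c "
from h import *
for i in range(2):
    s,R=st();print('local F',(s['ft_force'][:2]@np.c_[AX,AY]).round(1));ctrl.get_image('scene')"
```

```text
19.65 [0.5732 0.0229 0.0307] yaw -23.8 z [ 6.e-04 -0.e+00 -1.e+00] F [-1.83  1.59  0.93] T [ 0.18  0.38 -0.03] g 64.7 2.8255226835608482
local F [0.7 2.3]
19.7 [0.5732 0.0229 0.0307] yaw -23.8 z [ 5.e-04 -0.e+00 -1.e+00] F [-1.7   0.97  1.43] T [ 0.24  0.37 -0.03] g 64.4 2.8749436140060425
local F [0.2 1.9]
```

Emit:
step_arm([
  [-0.09,0.04,0,0,0,0,0.74],
  [0,0,0,0,0,0,0.74],
  [0,0,0,0,0,0,0.72],
  [0,0,0,0,0,0,0.69],
  [0,0,0,0,0,0,0.67],
], force=30)

```text
time: 20.17
position: [0.5724, 0.0232, 0.0307]
tool_rot: [2.631, 1.715, 0.001]
ft_force: [0.5, -0.3, -1.2]
grip_width: 0.689
grip_force: 4.9
```

Emit:
step_arm([
  [0,0,0,0,0,0,0.66],
  [0,0,0,0,0,0,0.65],
  [0,0,0,0,0,0,0.65],
  [0,0,0,0,0,0,0.65],
  [0,0,0,0,0,0,0.65],
])

```text
time: 20.58
position: [0.5722, 0.0233, 0.0308]
tool_rot: [2.631, 1.716, 0.0]
ft_force: [-0.2, -0.1, -0.3]
grip_width: 0.654
grip_force: 6.0
```

```bash
python3 -c "
from h import *
for i in range(2):
    s,R=st();print('local F',(s['ft_force'][:2]@np.c_[AX,AY]).round(1));ctrl.get_image('scene')"
```

```text
20.5833 [0.5722 0.0233 0.0308] yaw -23.8 z [ 4.e-04 -1.e-04 -1.e+00] F [-0.2  -0.05 -0.34] T [ 0.07 -0.17  0.02] g 56.9 5.966852009296417
local F [-0.1  0.2]
20.6333 [0.5722 0.0233 0.0307] yaw -23.8 z [ 3.e-04 -1.e-04 -1.e+00] F [ 0.71  0.68 -1.01] T [ 0.02 -0.11  0.05] g 57.2 5.97692146897316
local F [ 0.9 -0.4]
```

Emit:
step_arm([
  [0,0,0,0,0,0,0.62],
  [0,0,0,0,0,0,0.6],
  [0,0,0,0,0,0,0.55],
  [0,0,0,0,0,0,0.5],
  [0,0,0,0,0,0,0.5],
], force=40)

```text
time: 21.1
position: [0.5725, 0.0232, 0.0311]
tool_rot: [2.631, 1.715, 0.001]
ft_force: [1.0, 0.1, 2.4]
grip_width: 0.591
grip_force: 40.0
```

Emit:
step_arm([
  [0,0,0,0,0,0,0.5],
  [0,0,0,0,0,0,0.5],
  [0,0,0,0,0,0,0.5],
  [0,0,0,0,0,0,0.5],
  [0,0,0,0,0,0,0.5],
])

```text
time: 21.52
position: [0.5725, 0.0232, 0.0311]
tool_rot: [2.631, 1.715, 0.001]
ft_force: [0.7, -0.9, 5.6]
grip_width: 0.586
grip_force: 40.0
```

```bash
python3 -c "
from h import *
for i in range(2):
    s,R=st();print('local F',(s['ft_force'][:2]@np.c_[AX,AY]).round(1));ctrl.get_image('scene')"
```

```text
21.5167 [0.5725 0.0232 0.0311] yaw -23.8 z [ 9.e-04 -3.e-04 -1.e+00] F [ 0.73 -0.87  5.55] T [-0.17 -0.21  0.03] g 51.0 40.000696778297424
local F [-0.5 -1. ]
21.5667 [0.5724 0.0232 0.0311] yaw -23.8 z [ 9.e-04 -3.e-04 -1.e+00] F [ 0.7  -0.84  5.27] T [-0.15 -0.15  0.01] g 51.4 40.00100255012512
local F [-0.5 -1. ]
```

Emit:
step_arm([
  [0,0,0.1,0,0,0,0.5],
  [0,0,0.1,0,0,0,0.5],
  [0,0,0.2,0,0,0,0.5],
  [0,0,0.2,0,0,0,0.5],
  [0,0,0.2,0,0,0,0.5],
])

```text
time: 22.03
position: [0.5712, 0.0227, 0.0377]
tool_rot: [-2.631, -1.715, 0.003]
ft_force: [3.6, -1.4, -9.0]
grip_width: 0.591
grip_force: 40.0
```

```bash
python3 -c "
from h import *
for i in range(2):
    s,R=st();print('local F',(s['ft_force'][:2]@np.c_[AX,AY]).round(1));ctrl.get_image('scene')"
```

```text
22.0333 [0.5712 0.0227 0.0377] yaw -23.81 z [-1.9e-03 -4.0e-04 -1.0e+00] F [ 3.55 -1.45 -9.01] T [-0.39 -0.96  0.05] g 51.4 39.99725818634033
local F [ 0.1 -3.8]
22.0833 [0.5713 0.0229 0.0384] yaw -23.81 z [-1.8e-03 -5.0e-04 -1.0e+00] F [ 3.12 -2.08 -6.88] T [-0.43 -0.61 -0.01] g 51.0 39.9981951713562
local F [-0.6 -3.7]
```

Emit:
step_arm([
  [0,0,0.3,0,0,0,0.5],
  [0,0,0.3,0,0,0,0.5],
  [0,0,0.4,0,0,0,0.5],
  [0,0,0.4,0,0,0,0.5],
  [0,0,0.5,0,0,0,0.5],
])

```text
time: 22.55
position: [0.5715, 0.0238, 0.058]
tool_rot: [-2.631, -1.716, 0.001]
ft_force: [0.1, -0.8, -6.1]
grip_width: 0.587
grip_force: 40.0
```

Emit:
step_arm([
  [0,0,0.5,0,0,0,0.5],
  [0,0,0.6,0,0,0,0.5],
  [0,0,0.6,0,0,0,0.5],
  [0,0,0.6,0,0,0,0.5],
  [0,0,0.6,0,0,0,0.5],
])

```text
time: 22.97
position: [0.5721, 0.0233, 0.0875]
tool_rot: [2.631, 1.716, 0.0]
ft_force: [0.3, -0.7, -6.8]
grip_width: 0.589
grip_force: 40.0
```

Emit:
step_arm([
  [0,0,0.6,0,0,0,0.5],
  [0,0,0.6,0,0,0,0.5],
  [0,0,0.6,0,0,0,0.5],
  [0,0,0.6,0,0,0,0.5],
  [0,0,0.6,0,0,0,0.5],
])

```text
time: 23.38
position: [0.572, 0.0234, 0.1173]
tool_rot: [2.632, 1.716, -0.0]
ft_force: [-0.1, -0.6, -6.9]
grip_width: 0.587
grip_force: 40.0
```

Emit:
step_arm([
  [0,0,0.5,0,0,0,0.5],
  [0,0,0.5,0,0,0,0.5],
  [0,0,0.3,0,0,0,0.5],
  [0,0,0.2,0,0,0,0.5],
  [0,0,0,0,0,0,0.5],
])

```text
time: 23.8
position: [0.5723, 0.0233, 0.1321]
tool_rot: [2.631, 1.715, 0.001]
ft_force: [-0.9, 0.7, -4.9]
grip_width: 0.595
grip_force: 40.0
```

Emit:
step_arm([
  [0,0,0,0,0,0,0.5],
  [0,0,0,0,0,0,0.5],
  [0,0,0,0,0,0,0.5],
  [0,0,0,0,0,0,0.5],
  [0,0,0,0,0,0,0.5],
])

```text
time: 24.22
position: [0.5719, 0.0233, 0.1315]
tool_rot: [-2.632, -1.716, 0.0]
ft_force: [-0.3, 0.0, -6.5]
grip_width: 0.587
grip_force: 40.0
```

```bash
python3 -c "
from h import *
s,R=st();p,d=snap('scene',10);cv2.imwrite('pics/crop10.png',cv2.resize(p[120:300,210:450],(800,600))[:,:,::-1])
C=cloud('scene',d);X=C[140:280,230:390].reshape(-1,3);L=(X[:,:2]-C0)@np.c_[AX,AY]*1e3
# rim on the outer -y wall: highest point along length
m=(L[:,1]<-17)&(L[:,1]>-25)&(X[:,2]>.09)&(X[:,2]<.15)
for a in range(-60,60,10):
    q=m&(L[:,0]>=a)&(L[:,0]<a+10)
    if q.sum()>3:print(a,q.sum(),np.percentile(X[q,2],[5,90]).round(4))"
```

```text
24.2167 [0.5719 0.0233 0.1315] yaw -23.8 z [-3.e-04 -0.e+00 -1.e+00] F [-0.32  0.02 -6.48] T [-0.02  0.03 -0.03] g 51.0 39.99815583229065
-60 23 [0.1117 0.1224]
-50 28 [0.1114 0.1217]
-40 30 [0.1121 0.1224]
-30 30 [0.1117 0.1216]
-20 16 [0.1129 0.122 ]
-10 9 [0.118  0.1209]
0 7 [0.1166 0.1195]
10 60 [0.1128 0.1353]
20 84 [0.1125 0.1384]
30 77 [0.1127 0.1381]
40 80 [0.1134 0.1381]
50 53 [0.1127 0.1387]
```

View pics/crop10.png

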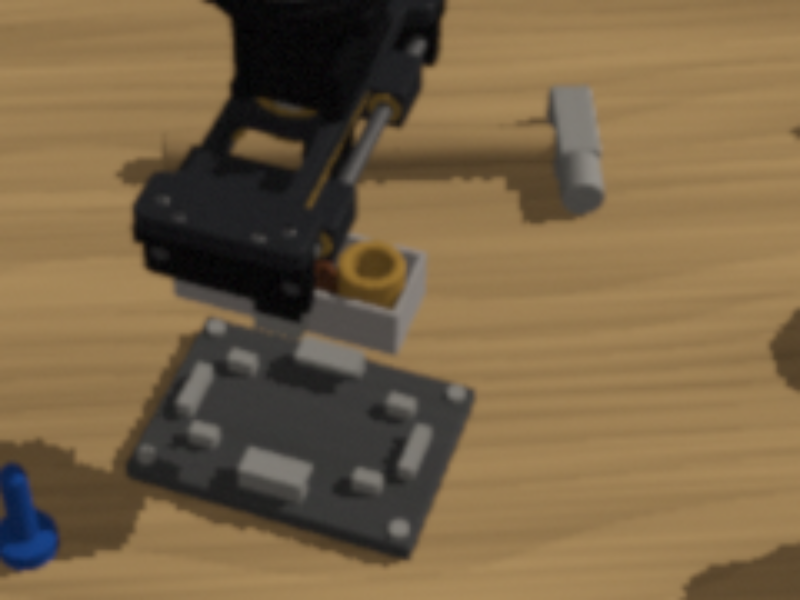

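The cassette hangs level 10 cm above the empty dock, its underside at about 0.112 m along its length. The collar stands at crop (372,270), and the 6.5 N load matches all three parts being aboard. Handing in.

```bash
python3 -c "
from bench import ctrl
print(ctrl.close_job())"
```

```text
the job is handed in; nothing more can be done
None
```

The job is handed in with no verdict returned: the pin and knob were packed upright beside the collar, and the pinched cassette is held level about 10 cm above the dock. In the last picture the gripper hid most of the knob and all of the pin, but the 6.5 N load fits all three parts being aboard.

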